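# Index the bore-check carousel and press the plug gauge home

### The arm

A 7-joint arm with a two-finger parallel gripper is mounted at the origin on a cart in front of the work surface, level with it; the furniture and walls round the work are solid. World frame = base frame: x ahead of the robot, y to its left, z up, the work surface at z = 0. Lengths are in m, angles in degrees, forces in N, time in s.
With the tool pointing down it reaches from about 0.425 to 0.875 m from the base axis. Payload 4.7 kg.
Tool frame: the origin (TCP) lies on the centre line of the jaws, within the pads' length; the fingertips stand 8 mm ahead of it and the grasp point (between the pads) lies 11 mm behind it; z points along the fingers, y is the direction in which the jaws open and shut (so a half turn about z gives the same grasp; the last joint's range is limited). The gripper opens to 87 mm and grips with 3 to 60 N. Pads are 19 mm wide; open, the fingers measure 117 mm over their backs; the gripper's body (75 mm by 190 mm) begins 51 mm behind the grasp point.
Start: joints at [67.099, 18.392, -4.016, 83.108, 1.295, 78.541, -3.26], TCP at [0.261, -0.595, 0.231] pointing down, gripper open.
Joint ranges: [-163.93, 163.93], [-17.29, 119.83], [-79.2, 71.16], [3.27, 140.29], [-89.18, 269.18], [5.43, 117.66], [-154.24, 154.24]. Speed limits (degrees/s): [147.25, 147.25, 180, 180, 180, 180, 180].

### API

Orientations are given as [roll, pitch, yaw] about the fixed x, y, z axes, in that order (R = Rz(yaw) Ry(pitch) Rx(roll)).
In Python, from cell import env gives the robot as it stands. The module is installed in compiled form; this text tells all that it offers.
- The arm moves only by the tool move_arm, never from a script. Its argument "steps" is a list of rows, each a list of 2 entries, a list of its own where there are three numbers: the shift along the tool's x, y, z in m, then the turn about the tool's z in rad. A call has 1 to 20 rows; each row is the pose to reach, as a shift and turn from the pose commanded when the call began, along the tool's axes at that moment; what a row does not reach only later rows make up. A row lasts 1/8 s, in which the tool goes at most 62.5 mm and 10.7 degrees, less where a joint would pass 70% of its speed; a pose out of reach is approached as far as the arm can. A call with a gripper value outside its range is refused whole. "hand" is the closure, from -1 (fully open) to 1 (shut), set as the call begins (left out, the last holds). The fingers move at their own pace and stop on an object; "squeeze" is the grip in N (left out, the last holds). Time passes only in rows, so rows that repeat a pose let the fingers close. It gives the time, the measured TCP pose, the force and the opening at its end, in the units of the state.
- env.get_obs(): the state, without advancing time (a new reading comes with each control period).
- env.read_camera(name): name is "side" or "top" or "wrist"; returns (picture, depth): 480x640x3 uint8, red, green, blue; 480x640 float32, m along the optical axis (not along the pixel's ray), 0 where there is no reading.
- env.calibration(name): a dict with "intrinsics" (3x3 intrinsics, pixels), "position" and "orientation" of the camera in the world; the wrist camera has in their place "mount" (4x4, takes a point from camera to tool coordinates, whose origin is the TCP and whose axes are the flange's). Camera axes: x right, y up, looking along -z (the intrinsics and any distortion apply to the point x, -y, -z); pixel columns grow to the right and rows downward; lengths in m; the calibration is good to about 2 mm. The wrist camera is an equidistant fisheye: a pixel r from the principal point sees the ray r / f radians off the axis. A picture is of the moment at which its call begins: read the wrist's pose just before it. calibration takes no time and is no camera call.
- env.sign_off(): hands the job in, once; it reports no verdict.
Trained networks look in the newest picture that a camera, given by its name, has taken for a name from the list of things; names that differ only in an ending like _2 or _b are one class to them, and where a whole thing is asked for, a point or a joint stands for the part that bears it (a point fixed in the world has none). Each returns a list of dicts, best first, with "conf" (0 to 1); they miss things now and then, are a little off and sometimes report something else, mostly with a low value. They report only what shows in the picture. A call takes as long as a camera call.
- env.cut_out(camera, query): "region" (480x640 bool, what is visible of it) and "uv" ([column, row] in pixels, amid what is visible of it).
The state is a dict: "time_s": time; "qpos": joint angles; "joint_velocities": joint speeds; "effort": joint torques, N m; "tool_pos": TCP position; "tool_rot": TCP orientation; "force": force on the tool from outside, world axes, zero at the start; "wrist_torque": the same for the moment, N m; "grip_width": finger opening in m.
Only numpy, scipy, OpenCV 4.12 (cv2) and the standard library are available. Lean on these libraries where they do the work, as an engineer would, in place of code of your own. Each camera call takes 0.05 s, during which the arm holds its last target. There are 200 camera calls.

### The job

Bring the flanged sleeve on the carousel (the wide, low ring with a rim round its foot) under the plug of the bore-check fixture: turn the carousel by pushing sideways on its arms with a fingertip, until the plug stands squarely over the middle of the sleeve's bore. Only then press the plunger's black button down all the way with a fingertip, so that the plug enters the bore, and finish while still holding it down. Grasp and lift nothing, and leave the loose things that stand around where they are.

Things in the scene. Friction and masses are not known exactly. Their poses are not given: they have to be found in the camera images.
- bore_fixture: Bore-check fixture fixed to the bench: grey base plate 12 mm thick (x -35 to 35, y -50 to 165 mm), carousel at one end, column 28 x 26 x 148 mm at the other, centred at y 138. Origin on the carousel's vertical axis at bench height; z up, +y towards the column. An arm from the column's top (z 123 to 145) carries the plunger guide (radius 17, z 116 to 156) centred at y 45 mm.
- hub (a point): Centre of the carousel's hub (radius 19 mm, top at z 66 mm), on the axis at the mid-height of the arms, 50 mm above the bench.
- carousel (a joint): Angle of the carousel about its vertical axis, rad, counter-clockwise seen from above; 0 when the flanged sleeve is exactly under the plug, in the fixture's +y direction. Turns both ways, -6.3 to 6.3. Friction (0.05 N m, damping 0.03 N m s/rad) holds it where it is left: no spring, detents or coasting.
- ball_flanged (a point): Centre of the black ball (radius 8.5 mm) ending the arm of the flanged sleeve; 92 mm from the axis, 50 mm above the bench. The four arms, 90 degrees apart, are steel bars 13 mm wide, z 44 to 56 mm, each with a round seat (radius 27.5 mm, z 52 to 58) centred 45 mm from the axis, on which its part is fixed. Part tops are 82 mm above the bench at most.
- ball_plain (a point): The same ball on the next arm counter-clockwise (seen from above), which carries the plain sleeve, 36 mm wide and 24 mm tall.
- ball_bearing (a point): The same ball on the arm after that, opposite the flanged sleeve's, which carries a ball bearing, 35 mm wide and 11 mm tall.
- ball_small (a point): The same ball on the last arm, next clockwise from the flanged sleeve's, which carries the small sleeve, 30 mm wide and 18 mm tall.
- sleeve_bore (a point): Centre of the top of the flanged sleeve's bore, 72 mm above the bench, 45 mm from the axis. The sleeve is 50 mm wide over its flange and 14 mm tall, its bore about 30 mm wide; it is fixed on its arm.
- plunger (a joint): How far the plunger is pressed, m: 0 up, 0.028 fully down at its stop. A spring pushes it up: about 3 N to start it, 6.5 N at the stop.
- button_top (a point): Centre of the top face of the plunger's black round button (34 mm wide, 12 mm thick), 192 mm above the bench with the plunger up; pressed straight down.
- plug_tip (a point): Centre of the lower end of the steel plug (22 mm wide), straight under the button, 90 mm above the bench with the plunger up.
- weight: Loose turned weight with a knob, 38 mm wide and 70 mm tall, standing near the column; origin at the centre of its underside. Not to be disturbed.
- test_block: Loose round steel hardness test block, 50 mm wide and 12 mm tall, lying on the bench behind the carousel; origin at the centre of its underside. Not to be disturbed.
- specimen: Loose black mounted specimen, 30 mm wide and 19 mm tall, behind the carousel; origin at the centre of its underside. Not to be disturbed.

How it is judged (in metres and radians):
On the way:
1. the carousel stands still with the flanged sleeve's bore under the plug (within 3.5 mm), the plunger still up (horizontal distance between plug_tip and sleeve_bore below 0.0035 m and value of joint plunger below 0.004 m and velocity of joint carousel between -0.05 and 0.05 rad/s), for 0.2 s.
At the end, for the whole second after the job is handed in: The plug stands over the flanged sleeve's bore within 3.5 mm, a finger holds the plunger down by more than 23 of its 28 mm through the last second, and the loose things are within 15 mm of where they stood (horizontal distance between plug_tip and sleeve_bore below 0.0035 m and value of joint plunger above 0.023 m and contact force between the fingers and plunger above 1 N and distance of each of weight, test_block, specimen from where it was at the start of the episode below 0.015 m); the arm keeps its last pose, push and grip.
It fails at once if the plunger is pressed more than 8 mm while the plug is more than 4 mm off the bore's centre (value of joint plunger above 0.008 m and horizontal distance between plug_tip and sleeve_bore above 0.004 m).
It fails at once if a loose bystander is pushed away or lifted (more than 15 mm) (distance of any of weight, test_block, specimen from where it was at the start of the episode above 0.015 m).
It also fails if it takes over 64 s, if anything falls off the work surface, if the arm or the gripper's body presses on something with over 40 N, if the wrist force passes 120 N, or if a joint passes its speed limit or range.

## Working session

There is one attempt and no reset: what is moved stays moved. The work goes in short steps, Python scripts to look and compute and a tool call to move; the robot and the scene stay as the last step left them, time stands still between calls to the robot, and variables do not carry over. Pictures are saved under pics/ and viewed, about 8 in all and at most 12, crops included, and the job is handed in when it is done.

Besides the shell and the picture viewer there is one more tool, called as name(argument=value, ...), one argument or row to a line, values as JSON. move_arm: Moves the arm, as the interface text tells. Its arguments: {"type":"object","properties":{"steps":{"type":"array"},"hand":{"type":"number"},"squeeze":{"type":"number"}},"required":["steps"]}

```bash
mkdir -p pics; cat > h.py <<'E'
import numpy as np, cv2
from cell import env
from scipy.spatial.transform import Rotation as R
def Rm(o):
    o=np.array(o,float)
    if o.shape==(3,3): return o
    if o.size==4: return R.from_quat(o).as_matrix()
    return R.from_euler('xyz',o,degrees=True).as_matrix()
def world(name,uv,d):
    c=env.calibration(name);K=np.array(c['intrinsics']);uv=np.atleast_2d(uv).astype(float)
    x=(uv[:,0]-K[0,2])/K[0,0];y=(uv[:,1]-K[1,2])/K[1,1];d=np.atleast_1d(d)
    p=np.c_[x*d,-y*d,-d]
    return p@Rm(c['orientation']).T+np.array(c['position'])
def proj(name,P):
    c=env.calibration(name);K=np.array(c['intrinsics'])
    p=(np.atleast_2d(P)-np.array(c['position']))@Rm(c['orientation'])
    return np.c_[K[0,0]*p[:,0]/-p[:,2]+K[0,2],K[1,1]*-p[:,1]/-p[:,2]+K[1,2]]
def save(n,im): cv2.imwrite('pics/'+n,im[:,:,::-1])
E
python3 - <<'E'
from h import *
print(env.get_obs())
for n in ['top','side']:
    print(n,env.calibration(n))
    im,d=env.read_camera(n); save(n+'0.png',im); np.save(n+'_d.npy',d)
    for q in ['bore_fixture','hub','ball_flanged','ball_plain','ball_bearing','ball_small','sleeve_bore','button_top','plug_tip','weight','test_block','specimen']:
        for r in env.cut_out(n,q)[:2]:
            m=r['region']&(d>0); 
            if m.sum()==0: print(q,r['conf'],r['uv'],'nodepth');continue
            v,u=np.nonzero(m);P=world(n,np.c_[u,v],d[m])
            print(q,round(r['conf'],2),np.round(r['uv'],1),m.sum(),np.round(np.median(P,0),4),np.round(np.percentile(P,98,axis=0),3))
print(env.calibration('wrist'))
E
```

```text
{'time_s': 0.0, 'qpos': array([67.09942353, 18.43911694, -4.0153298 , 83.17445741,  1.2947848 ,
       78.5423593 , -3.26183855]), 'joint_velocities': array([ 0.00201209,  0.01773722, -0.06364297, -0.04914249, -0.03532863,
       -0.04002327,  0.03452645]), 'effort': array([-1.15099323e-03, -4.91284096e+01, -4.04575747e-01, -3.12525380e+01,
       -6.38302742e-02,  4.38011752e-02,  1.88743734e-04]), 'tool_pos': array([ 0.26108709, -0.59466335,  0.22946474]), 'tool_rot': array([-1.79889299e+02,  5.68546813e-03,  2.37082489e+01]), 'force': array([ 0.50578094, -0.41550305,  0.94521286]), 'wrist_torque': array([ 0.0305325 , -0.03816324, -0.02623843]), 'grip_width': 0.0869511355243647}
top {'intrinsics': array([[575.94257316,   0.        , 317.19380045],
       [  0.        , 575.94257316, 246.10581454],
       [  0.        ,   0.        ,   1.        ]]), 'position': array([ 0.43573342, -0.22844689,  1.02791752]), 'orientation': array([  4.52620334,   1.86167786, -90.72880779])}
bore_fixture 0.94 [344.3 252.3] 7177 [ 0.4974 -0.2417  0.0582] [ 0.565 -0.124  0.192]
hub 0.87 [344.7 254.4] 7
[... 2417 characters left out ...]
549 -0.216  0.084]
specimen 0.5 [303.9 318.1] 766 [ 0.4777 -0.0746  0.0382] [ 0.497 -0.065  0.071]
specimen 0.24 [336.1 207.9] 314 [ 0.4963 -0.2251  0.1841] [ 0.513 -0.215  0.194]
{'intrinsics': array([[371.64829954,   0.        , 315.29190047],
       [  0.        , 371.64829954, 242.79308124],
       [  0.        ,   0.        ,   1.        ]]), 'mount': array([[-2.43602077e-04,  9.52238240e-01,  3.05355981e-01,
         8.44554522e-02],
       [ 9.99999962e-01,  2.71936087e-04, -5.02556840e-05,
         3.39433378e-04],
       [-1.30892695e-04,  3.05355957e-01, -9.52238270e-01,
        -1.54159668e-01],
       [ 0.00000000e+00,  0.00000000e+00,  0.00000000e+00,
         1.00000000e+00]])}
```

```bash
python3 - <<'E'
import cv2,numpy as np
a=cv2.imread('pics/top0.png');b=cv2.imread('pics/side0.png')
a=cv2.resize(a[160:340,240:440],None,fx=3,fy=3,interpolation=cv2.INTER_CUBIC)
b=cv2.resize(b[160:360,230:430],None,fx=3,fy=3,interpolation=cv2.INTER_CUBIC)
cv2.imwrite('pics/top_c.png',a);cv2.imwrite('pics/side_c.png',b)
E
```

```text
(no output)
```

View pics/top_c.png

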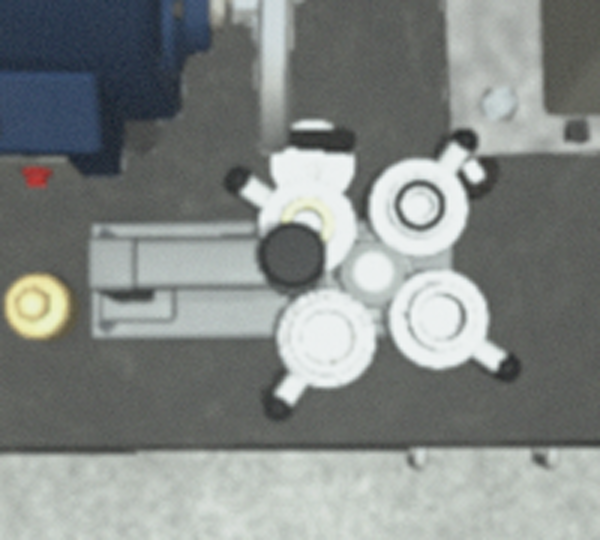

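View pics/side_c.png

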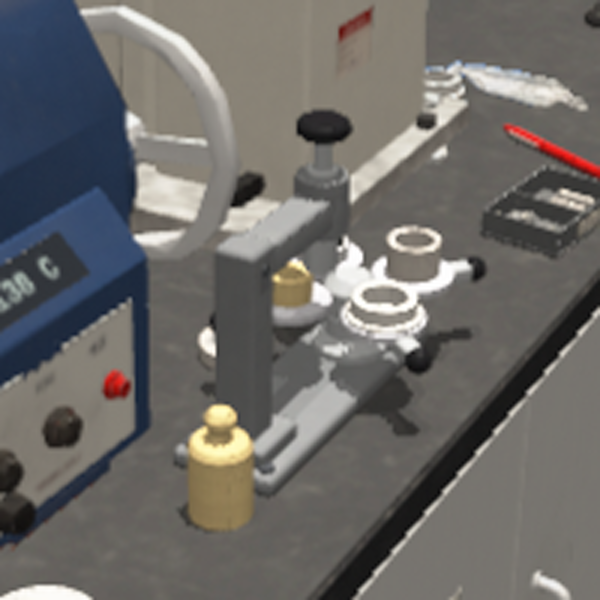

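The top crop shows the column towards +y (left). The flanged sleeve is lower left at crop (327,337) with its ball at (277,403). The plain sleeve is lower right with its ball at (508,367), the bearing is upper right, and the small sleeve is under the plug. The carousel has to turn about 54° clockwise, and I can push the plain arm from its far side. Next I'll fit this precisely.

```bash
cat >> h.py <<'E'
from scipy.optimize import least_squares
def balls(im,name,guess,r=8,thr=70):
    g=im.max(2).astype(float); out=[]
    for u,v in guess:
        for _ in range(4):
            U,V=np.meshgrid(np.arange(640),np.arange(480)); w=np.clip(thr-g,0,30)*(np.hypot(U-u,V-v)<r)
            if w.sum()==0: break
            u,v=(w*U).sum()/w.sum(),(w*V).sum()/w.sum()
        out.append((u,v))
    return np.array(out)
def atz(name,uv,z):
    C=np.array(env.calibration(name)['position']); P=world(name,uv,np.ones(len(np.atleast_2d(uv))))
    d=P-C; return C+d*((z-C[2])/d[:,2])[:,None]
E
python3 - <<'E'
from h import *
im=cv2.imread('pics/top0.png')[:,:,::-1]; d=np.load('top_d.npy')
g=np.array([(240,180),(465,140),(508,367),(277,403)])/3+[240,160]
b=balls(im,'top',g); print(b)
P=atz('top',b,.05); print('balls small,bearing,plain,flanged\n',P.round(4))
# hub: fit 4-fold model
f=lambda p:np.concatenate([p[:2]+.092*np.array([np.cos(p[2]-k*np.pi/2),np.sin(p[2]-k*np.pi/2)])-P[k,:2] for k in range(4)])
s=least_squares(f,[.497,-.283,.6]); print('hub',s.x[:2],'ang small',np.degrees(s.x[2]),'res mm',(s.fun*1000).round(1))
# button & hub top & base by depth
v,u=np.nonzero(d>0);W=world('top',np.c_[u,v],d[d>0])
def sel(lo,hi,c,r): 
    return W[(W[:,2]>lo)&(W[:,2]<hi)&(np.hypot(W[:,0]-c[0],W[:,1]-c[1])<r)]
B=sel(.183,.2,(.5035,-.231),.03); print('button',len(B),B.mean(0),B.min(0),B.max(0))
H=sel(.062,.07,s.x[:2],.022); print('hubtop',len(H),H.mean(0))
A=sel(.135,.155,(.5,-.18),.09); print('arm',len(A),A.min(0),A.max(0)); 
A=A[A[:,1]>-.2]
print('arm rect',cv2.minAreaRect((A[:,:2]*1000).astype(np.float32)))
Bp=sel(.006,.017,(.5,-.18),.1);print('base rect',cv2.minAreaRect((Bp[:,:2]*1000).astype(np.float32)))
E
```

```text
[[317.70654628 219.27765237]
 [394.3884058  205.55072464]
 [409.28277154 282.91573034]
 [331.00359712 295.70143885]]
balls small,bearing,plain,flanged
 [[ 0.5596 -0.1991  0.05  ]
 [ 0.581  -0.3303  0.05  ]
 [ 0.4489 -0.3523  0.05  ]
 [ 0.4291 -0.2199  0.05  ]]
hub [ 0.50464939 -0.27540272] ang small 54.07337129422558 res mm [-1.  -1.8 -1.8  0.9  1.7  2.4  1.1 -1.5]
button 407 [ 0.5035839  -0.23171588  0.19104359] [ 0.48750165 -0.24713305  0.18444298] [ 0.52011644 -0.21629754  0.19533838]
hubtop 227 [ 0.50345883 -0.27675466  0.06473781]
arm 1070 [ 0.48715993 -0.24784205  0.13500988] [ 0.57539473 -0.12553174  0.15477828]
arm rect ((532.9722290039062, -162.72499084472656), (84.98013305664062, 74.21851348876953), 0.12631364166736603)
base rect ((532.0982666015625, -183.18331909179688), (182.2455291748047, 125.54560089111328), 89.32711029052734)
```

```bash
cat >> h.py <<'E'
def edge(im,name,u0,u1,v0,v1,z):
    g=cv2.GaussianBlur(im.mean(2),(0,0),.8); pts=[]
    for u in range(u0,u1):
        c=np.abs(np.diff(g[v0:v1,u])); k=c.argmax()
        o=0
        if 0<k<len(c)-1: o=.5*(c[k-1]-c[k+1])/(c[k-1]-2*c[k]+c[k+1]+1e-9)
        pts.append((u,v0+k+.5+o))
    W=atz(name,np.array(pts),z)
    q=np.polyfit(W[:,1],W[:,0],1); r=W[:,0]-np.polyval(q,W[:,1]); m=abs(r-np.median(r))<.001
    q=np.polyfit(W[m,1],W[m,0],1); return q,m.mean()   # x = q0*y+q1
E
python3 - <<'E'
from h import *
im=cv2.imread('pics/top0.png')[:,:,::-1]
for n,a in dict(base_hi=(273,325,230,239,.012),base_lo=(273,330,268,277,.012),arm_hi=(287,322,235.5,244,.145),arm_lo=(287,322,250,262,.145)).items():
    a=[int(x) if i<4 else x for i,x in enumerate(a)]
    q,m=edge(im,'top',*a); print(n,'slope deg',np.degrees(np.arctan(q[0])).round(2),'x at y=-.275:',(q[0]*-.275+q[1]).round(4),'at -.2',(q[0]*-.2+q[1]).round(4),m.round(2))
E
```

```text
base_hi slope deg 0.12 x at y=-.275: 0.5383 at -.2 0.5385 1.0
base_lo slope deg 0.18 x at y=-.275: 0.4713 at -.2 0.4715 1.0
arm_hi slope deg -0.31 x at y=-.275: 0.5199 at -.2 0.5195 0.97
arm_lo slope deg 0.8 x at y=-.275: 0.493 at -.2 0.4941 0.31
```

move_arm(
  steps=[
    [[0.1,-0.04,0],-0.15],
    [[0.2,-0.08,0],-0.3],
    [[0.293,-0.119,0],-0.45],
    [[0.293,-0.119,0],-0.53],
    [[0.293,-0.119,0],-0.53],
    [[0.293,-0.119,0],-0.53],
    [[0.293,-0.119,0],-0.53],
    [[0.293,-0.119,0],-0.53],
    [[0.293,-0.119,0],-0.53],
    [[0.293,-0.119,0],-0.53],
  ],
  hand=1,
  squeeze=10,
)

```text
time_s: 2.55
tool_pos: [0.4811, -0.3693, 0.2305]
tool_rot: [180.0, 0.0, 54.0]
force: [-0.5, -0.5, -0.1]
grip_width: 0.0016
```

move_arm(
  steps=[
    [[0,0,0.05],0],
    [[0,0,0.1],0],
    [[0,0,0.14],0],
    [[0,0,0.178],0],
    [[0,0,0.178],0],
    [[0,0,0.178],0],
  ],
)

```text
time_s: 3.3
tool_pos: [0.4826, -0.3692, 0.0542]
tool_rot: [179.9, 0.0, 54.1]
force: [-0.0, -0.2, -0.1]
grip_width: 0.0002
```

```bash
python3 - <<'E'
from h import *
o=env.get_obs();print(o['tool_pos'],o['tool_rot'],o['force'])
a,_=env.read_camera('wrist'); b,_=env.read_camera('top')
im=np.vstack([cv2.resize(a,(640,480))[::1],]); save('w1.png',im)
save('t1.png',cv2.resize(b[140:320,260:460],None,fx=3,fy=3))
E
```

```text
[ 0.48262735 -0.36920164  0.05415215] [1.79871647e+02 1.61361535e-03 5.40560671e+01] [-0.01072296 -0.23745283 -0.07650532]
```

View pics/w1.png

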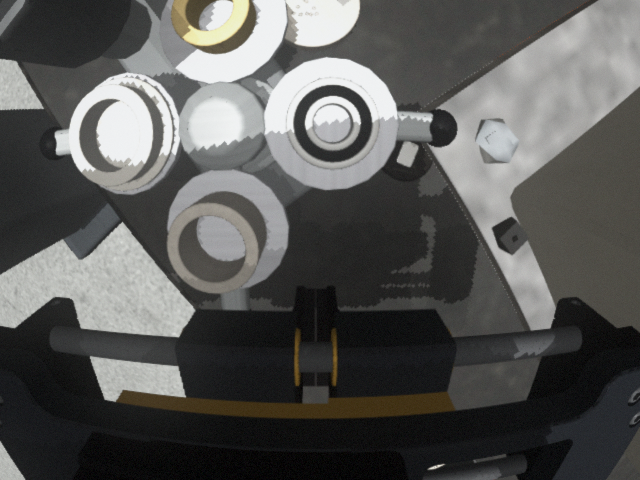

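The wrist view shows the closed fingers at (316,340) between the bearing arm and the plain arm, with the plain arm's bar at (235,295) and nothing in the way. Now I'll work out the coarse sweep.

```bash
cat >> h.py <<'E'
def sweep(r,s0,rows):
    # rows (phi deg, s) -> shifts in tool axes (x=-u,y=-t at start)
    out=[]
    for f,s in rows:
        c,n=np.cos(np.radians(f)),np.sin(np.radians(f))
        out.append([[round(-r*c-s*n+r,3),round(-r*n+s*c-s0,3),0],round(np.radians(f),2)])
    return out
E
python3 - <<'E'
from h import *
print(sweep(.0884,.0374,[(0,.03),(0,.024)]+[(3*k,.024) for k in range(1,17)]+[(48,.024)]*2))
E
```

```text
[[[np.float64(0.0), np.float64(-0.007), 0], np.float64(0.0)], [[np.float64(0.0), np.float64(-0.013), 0], np.float64(0.0)], [[np.float64(-0.001), np.float64(-0.018), 0], np.float64(0.05)], [[np.float64(-0.002), np.float64(-0.023), 0], np.float64(0.1)], [[np.float64(-0.003), np.float64(-0.028), 0], np.float64(0.16)], [[np.float64(-0.003), np.float64(-0.032), 0], np.float64(0.21)], [[np.float64(-0.003), np.float64(-0.037), 0], np.float64(0.26)], [[np.float64(-0.003), np.float64(-0.042), 0], np.float64(0.31)], [[np.float64(-0.003), np.float64(-0.047), 0], np.float64(0.37)], [[np.float64(-0.002), np.float64(-0.051), 0], np.float64(0.42)], [[np.float64(-0.001), np.float64(-0.056), 0], np.float64(0.47)], [[np.float64(-0.0), np.float64(-0.061), 0], np.float64(0.52)], [[np.float64(0.001), np.float64(-0.065), 0], np.float64(0.58)], [[np.float64(0.003), np.float64(-0.07), 0], np.float64(0.63)], [[np.float64(0.005), np.float64(-0.074), 0], np.float64(0.68)], [[np.float64(0.007), np.float64(-0.079), 0], np.float64(0.73)], [[np.float64(0.009), np.float64(-0.083), 0], np.float64(0.79)], [[np.float64(0.011), np.float64(-0.087), 0], np.float64(0.84)], [[np.float64(0.011), np.float64(-0.087), 0], np.float64(0.84)], [[np.float64(0.011), np.float64(-0.087), 0], np.float64(0.84)]]
```

move_arm(
  steps=[
    [[0,-0.007,0],0],
    [[0,-0.013,0],0],
    [[-0.001,-0.018,0],0.05],
    [[-0.002,-0.023,0],0.1],
    [[-0.003,-0.028,0],0.16],
    [[-0.003,-0.032,0],0.21],
    [[-0.003,-0.037,0],0.26],
    [[-0.003,-0.042,0],0.31],
    [[-0.003,-0.047,0],0.37],
    [[-0.002,-0.051,0],0.42],
    [[-0.001,-0.056,0],0.47],
    [[0,-0.061,0],0.52],
    [[0.001,-0.065,0],0.58],
    [[0.003,-0.07,0],0.63],
    [[0.005,-0.074,0],0.68],
    [[0.007,-0.079,0],0.73],
    [[0.009,-0.083,0],0.79],
    [[0.011,-0.087,0],0.84],
    [[0.011,-0.087,0],0.84],
  ],
)

```text
time_s: 5.78
tool_pos: [0.4175, -0.3081, 0.0529]
tool_rot: [180.0, -0.0, 6.0]
force: [-0.2, -0.4, -0.3]
grip_width: 0.0002
```

```bash
python3 - <<'E'
from h import *
o=env.get_obs();print(o['time_s'],o['tool_pos'],o['tool_rot'],o['force'])
a,_=env.read_camera('wrist'); b,_=env.read_camera('top');np.save('t2.npy',b);np.save('w2.npy',a)
save('c2.png',np.hstack([cv2.resize(b[140:320,260:440],(400,400)),cv2.resize(a[:320,120:440],(400,400))]))
E
```

```text
5.775 [ 0.41753602 -0.30814912  0.05291934] [ 1.79974364e+02 -1.02069601e-02  6.00002148e+00] [-0.23253193 -0.40455013 -0.2862328 ]
```

View pics/c2.png

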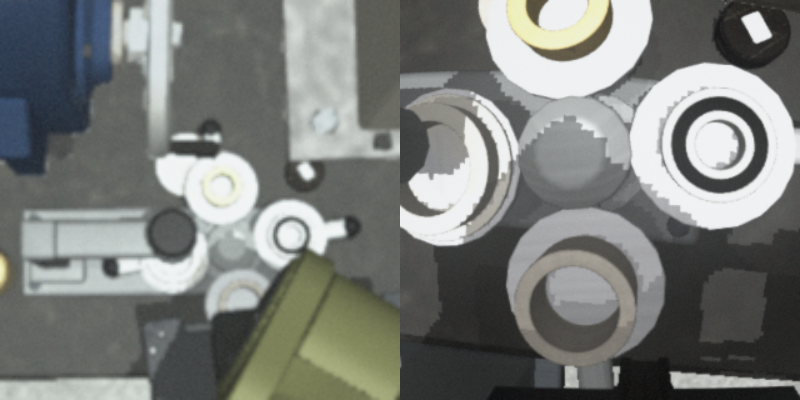

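The top half shows the sleeve nearly under the plug, with the flanged ball at about px (310,260) and the bearing ball at about (418,242). Now I'll measure the angle from those two opposite balls.

```bash
cat >> h.py <<'E'
def angle(im,gf,gb,v=True):
    b=balls(im,'top',[gf,gb],r=7); P=atz('top',b,.05)[:,:2]; dd=P[0]-P[1]
    a=np.degrees(np.arctan2(dd[1],dd[0]))
    if v: print('px',b.round(1).tolist(),'P',P.round(4).tolist(),'len',np.linalg.norm(dd).round(4),'mid',P.mean(0).round(4),'carousel deg',(a-89.85).round(2))
    return a-89.85
E
python3 - <<'E'
from h import *
im=np.load('t2.npy'); angle(im,(309.5,260),(418,241.7))
im0=cv2.imread('pics/top0.png')[:,:,::-1]; angle(im0,(331,295.7),(394.4,205.5)); 
b=balls(im0,'top',[(317.7,219.3),(409.3,282.9)]);P=atz('top',b,.05);d=P[0]-P[1];print(np.degrees(np.arctan2(d[1],d[0])))
o=cv2.resize(im[225:285,290:430],None,fx=5,fy=5,interpolation=cv2.INTER_CUBIC)
for u,v in balls(im,'top',[(309.5,260),(418,241.7)],r=7): cv2.drawMarker(o,(int((u+.5-290)*5),int((v+.5-225)*5)),(255,0,0),0,14,1)
save('m2.png',o)
E
```

```text
px [[308.6, 259.7], [418.3, 241.4]] P [[0.4907, -0.1828], [0.5189, -0.3693]] len 0.1886 mid [ 0.5048 -0.276 ] carousel deg 8.76
px [[331.0, 295.7], [394.5, 205.5]] P [[0.4291, -0.2199], [0.581, -0.3305]] len 0.1879 mid [ 0.5051 -0.2752] carousel deg 54.11
54.14638634231845
```

View pics/m2.png

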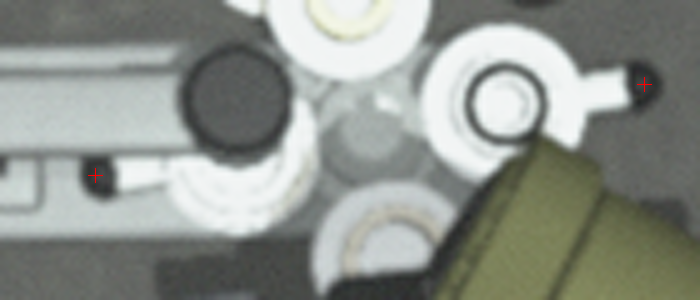

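The markers sit on both balls, and 8.8° is left to go clockwise.

move_arm(
  steps=[
    [[-0.001,-0.004,0],0.04],
    [[-0.001,-0.008,0],0.08],
    [[-0.002,-0.011,0],0.12],
    [[-0.002,-0.013,0],0.14],
    [[-0.002,-0.013,0],0.14],
    [[-0.002,-0.013,0],0.14],
  ],
)

```text
time_s: 6.62
tool_pos: [0.4144, -0.2957, 0.0525]
tool_rot: [-180.0, 0.0, -2.0]
force: [0.1, -0.9, 0.6]
grip_width: 0.0002
```

```bash
python3 - <<'E'
from h import *
o=env.get_obs();print(o['time_s'],o['tool_pos'],o['tool_rot'],o['force'])
for i in range(3):
    b,_=env.read_camera('top'); angle(b,(306,251),(419,251))
np.save('t3.npy',b)
E
```

```text
6.625 [ 0.41441281 -0.29573918  0.0525203 ] [-1.79996345e+02  3.94526205e-03 -2.04805538e+00] [ 0.10360659 -0.93408844  0.56719342]
px [[306.0, 251.0], [419.3, 249.0]] P [[0.5055, -0.1785], [0.506, -0.3706]] len 0.1922 mid [ 0.5058 -0.2745] carousel deg 0.29
px [[306.0, 251.0], [419.4, 249.0]] P [[0.5055, -0.1785], [0.5061, -0.3707]] len 0.1923 mid [ 0.5058 -0.2746] carousel deg 0.32
px [[306.0, 251.0], [419.4, 249.1]] P [[0.5055, -0.1785], [0.5059, -0.3707]] len 0.1922 mid [ 0.5057 -0.2746] carousel deg 0.26
```

move_arm(
  steps=[
    [[0,0.01,0],0],
    [[0,0.02,0],0],
    [[0,0.02,-0.06],0],
    [[0,0.02,-0.12],0],
    [[0,0.02,-0.18],0],
    [[0,0.02,-0.23],0],
    [[0,0.02,-0.23],0],
    [[0,0.02,-0.23],0],
  ],
)

```text
time_s: 7.78
tool_pos: [0.4132, -0.3161, 0.2819]
tool_rot: [-180.0, 0.0, -2.1]
force: [-0.1, -0.3, -1.0]
grip_width: 0.0006
```

```bash
python3 - <<'E'
from h import *
o=env.get_obs();print(o['time_s'],o['tool_pos'],o['tool_rot'],o['force'])
t,d=env.read_camera('top'); s,_=env.read_camera('side'); w,_=env.read_camera('wrist')
np.save('t4.npy',t)
save('c4.png',np.hstack([cv2.resize(s[180:300,270:390],(400,400)),cv2.resize(t[190:310,300:420],(400,400),interpolation=cv2.INTER_CUBIC)]))
save('w4.png',w)
E
```

```text
7.775 [ 0.41324303 -0.31614368  0.28192443] [-1.79985428e+02  4.00293468e-02 -2.11354450e+00] [-0.13213656 -0.30709413 -0.96756222]
```

View pics/c4.png

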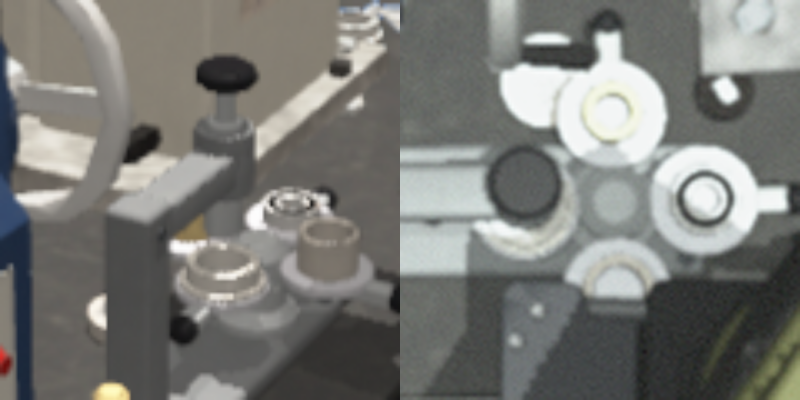

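View pics/w4.png

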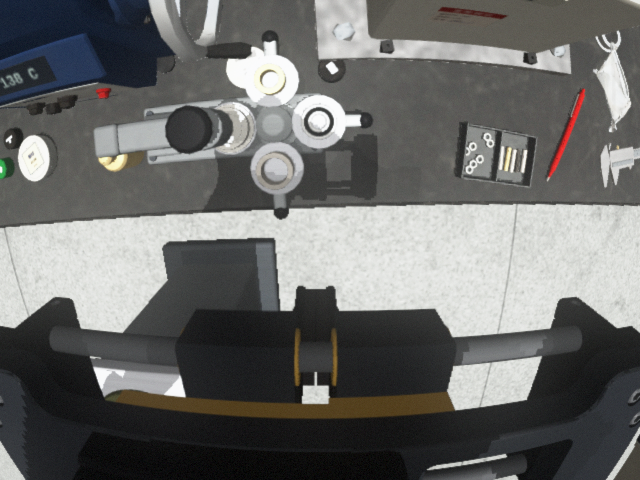

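The side view shows the plug at crop (222,215), standing over the bore at (222,262). The wrist view shows the carousel square to the fixture, with balls at (269,37), (366,121) and (280,212). I'll check this numerically and measure the button.

```bash
python3 - <<'E'
from h import *
t=np.load('t4.npy');hub=np.array([.5049,-.2756])
b=balls(t,'top',[(361.8,196.6),(419.4,249)],r=6);P=atz('top',b,.05)[:,:2]
for n,p,o in zip(['small','bearing'],P,[0,-90]):
    q=p-hub; print('top',n,p.round(4),np.linalg.norm(q).round(4),'carousel',(np.degrees(np.arctan2(q[1],q[0]))-o+.15).round(2))
# wrist
w=cv2.imread('pics/w4.png')[:,:,::-1]; o=env.get_obs(); c=env.calibration('wrist');K=c['intrinsics'];M=np.array(c['mount'])
Rt=Rm(o['tool_rot']);tp=np.array(o['tool_pos'])
def watz(uv,z):
    uv=np.atleast_2d(uv);x=uv[:,0]-K[0,2];y=uv[:,1]-K[1,2];r=np.hypot(x,y);th=r/K[0,0]
    ray=np.c_[np.sin(th)*x/r,-np.sin(th)*y/r,-np.cos(th)]
    D=ray@M[:3,:3].T@Rt.T; C=Rt@M[:3,3]+tp
    return C+D*((z-C[2])/D[:,2])[:,None]
b=balls(w,'wrist',[(269,37),(366,121),(280,212)],r=8,thr=60); P=watz(b,.05)[:,:2]; print(b.round(1).tolist(),P.round(4).tolist())
d=P[0]-P[2]; print('wrist small-plain carousel',np.degrees(np.arctan2(d[1],d[0]))+.15,'mid',P[[0,2]].mean(0),np.linalg.norm(d))
B=balls(w,'wrist',[(190,130)],r=24,thr=75); print('button wrist',B,watz(B,.192))
# top button
B=balls(t,'top',[(337.3,245)],r=11,thr=90);print('button top',B,atz('top',B,.192))
E
```

```text
top small [ 0.5992 -0.2736] 0.0943 carousel 1.39
top bearing [ 0.5057 -0.3707] 0.0951 carousel 0.62
[[270.0, 35.1], [366.5, 120.3], [280.8, 212.5]] [[0.5971, -0.276], [0.5032, -0.3711], [0.4087, -0.2785]]
wrist small-plain carousel 0.9069868334382659 mid [ 0.50294199 -0.27720931] 0.1884025983583371
button wrist [[188.76528847 128.91256488]] [[ 0.50236765 -0.2343721   0.192     ]]
button top [[332.22213115 249.66639344]] [[ 0.49675141 -0.22392614  0.192     ]]
```

```bash
python3 - <<'E'
from h import *
d=np.load('top_d.npy');v,u=np.nonzero(d>0);W=world('top',np.c_[u,v],d[d>0])
print('max z (mm) rows x, cols y from -.36 step .03')
for x in np.arange(.5,.74,.02):
    print(round(x,2),[int(1000*np.max(W[(abs(W[:,0]-x-.01)<.01)&(abs(W[:,1]-y-.015)<.015),2],initial=0)) for y in np.arange(-.36,-.06,.03)])
E
```

```text
max z (mm) rows x, cols y from -.36 step .03
0.5 [5, 62, 69, 194, 195, 148, 148, 150, 51, 52]
0.52 [4, 71, 73, 78, 186, 15, 23, 24, 14, 3]
0.54 [22, 72, 72, 78, 155, 60, 5, 5, 68, 70]
0.56 [59, 61, 60, 131, 205, 57, 5, 145, 143, 146]
0.58 [57, 57, 4, 15, 225, 5, 208, 208, 207, 165]
0.6 [56, 48, 4, 4, 231, 176, 239, 239, 239, 238]
0.62 [50, 50, 5, 5, 237, 187, 274, 272, 270, 270]
0.64 [49, 48, 4, 4, 238, 188, 287, 297, 297, 287]
0.66 [50, 51, 5, 4, 235, 185, 287, 299, 299, 415]
0.68 [49, 50, 4, 4, 228, 176, 288, 379, 380, 420]
0.7 [50, 49, 4, 3, 216, 3, 288, 380, 382, 420]
0.72 [50, 51, 4, 4, 194, 4, 288, 360, 368, 416]
```

Clearance is fine: the handwheel tops out at about 0.24 m near the camera, which will be at about 0.33 m. Carousel readings of 0.6 to 1.4° mean about 0.5 to 1.1 mm off. Moving over the button now.

move_arm(
  steps=[
    [[0.04,-0.04,0],0],
    [[0.087,-0.088,0],0],
    [[0.087,-0.088,0],0],
    [[0.087,-0.088,0],0],
    [[0.087,-0.088,0.04],0],
    [[0.087,-0.088,0.066],0],
    [[0.087,-0.088,0.066],0],
    [[0.087,-0.088,0.066],0],
  ],
)

```text
time_s: 8.93
tool_pos: [0.5037, -0.2322, 0.2176]
tool_rot: [179.9, -0.1, -2.2]
force: [0.2, 0.4, -0.1]
grip_width: 0.0001
```

```bash
python3 - <<'E'
from h import *
o=env.get_obs();print(o['time_s'],o['tool_pos'],o['tool_rot'],o['force'])
s,_=env.read_camera('side'); t,_=env.read_camera('top')
tip=o['tool_pos']-np.array([0,0,.008]); print(proj('side',[tip,[.504,-.231,.192]]))
save('c5.png',np.hstack([cv2.resize(s[140:280,270:410],(400,400)),cv2.resize(t[160:330,280:450],(400,400))]))
E
```

```text
8.925 [ 0.50368242 -0.23223121  0.21759906] [ 1.79946366e+02 -5.91125400e-02 -2.18200809e+00] [ 0.16778046  0.41551475 -0.13964961]
[[336.37387244 189.5534988 ]
 [335.67552644 198.80080038]]
```

View pics/c5.png

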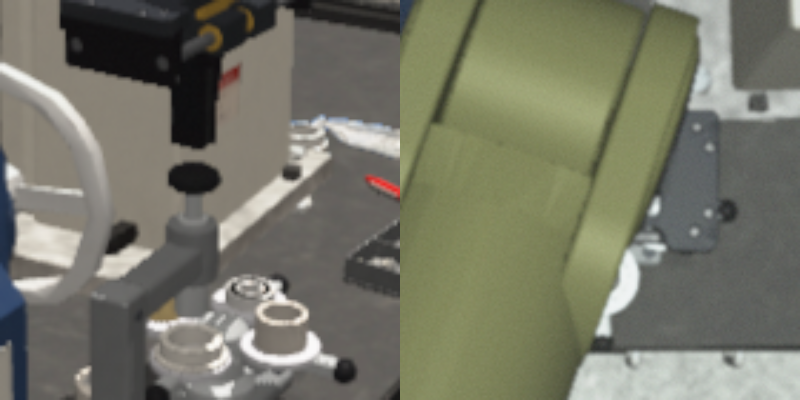

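The fingertips at crop (193,145) stand centred over the button at (193,178). Now I'll press.

move_arm(
  steps=[
    [[0,0,0.01],0],
    [[0,0,0.017],0],
    [[0,0,0.022],0],
    [[0,0,0.027],0],
    [[0,0,0.032],0],
    [[0,0,0.037],0],
    [[0,0,0.041],0],
    [[0,0,0.044],0],
    [[0,0,0.046],0],
    [[0,0,0.046],0],
  ],
)

```text
time_s: 10.28
tool_pos: [0.5039, -0.231, 0.1723]
tool_rot: [180.0, -0.0, -2.1]
force: [-5.3, 2.5, 14.7]
grip_width: 0.0007
```

move_arm(
  steps=[
    [[0,0,0],0],
    [[0,0,0],0],
    [[0,0,0],0],
    [[0,0,0],0],
  ],
)

```text
time_s: 10.78
tool_pos: [0.5039, -0.231, 0.1724]
tool_rot: [180.0, -0.0, -2.1]
force: [-3.8, 2.0, 12.9]
grip_width: 0.0005
```

```bash
python3 - <<'E'
from h import *
o=env.get_obs();print(o['time_s'],o['tool_pos'],o['force'])
s,_=env.read_camera('side'); t,_=env.read_camera('top')
print(proj('side',[[.504,-.231,.192],[.504,-.231,.164],[.504,-.231,.156]]))
c=env.calibration('side')
for n in ['weight','test_block','specimen']:
    r=env.cut_out('side',n); print(n,[(round(q['conf'],2),np.round(q['uv'],1)) for q in r[:2]])
b=balls(t,'top',[(419.4,249)],r=6);print(b,atz('top',b,.05))
save('c6.png',cv2.resize(s[150:290,260:400],(600,600),interpolation=cv2.INTER_CUBIC))
E
```

```text
10.775 [ 0.50393087 -0.23099146  0.17236562] [-3.81077345  2.00685673 12.90323132]
[[335.67552644 198.80080038]
 [335.33913955 212.94630424]
 [335.24444102 216.92849984]]
weight [(0.85, array([305.5, 319.1]))]
test_block []
specimen [(0.23, array([336. , 244.3]))]
[[419.25866667 249.04133333]] [[ 0.50595443 -0.37052246  0.05      ]]
```

View pics/c6.png

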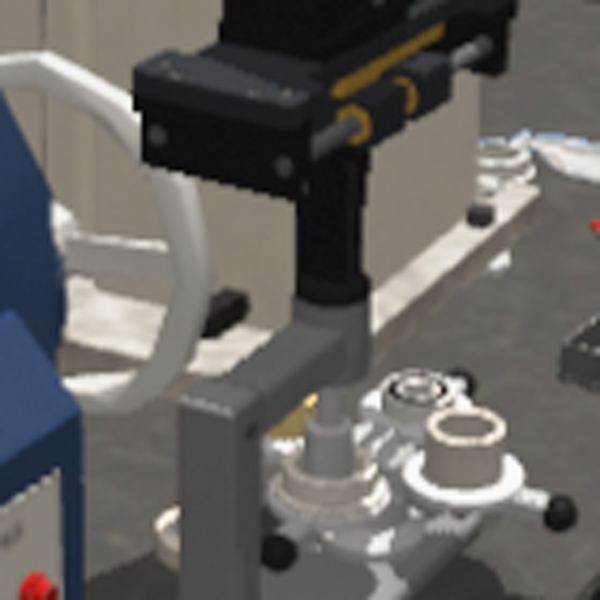

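The plug is inside the bore at crop (330,450) and the button is down on the guide. The push is steady at about 13 N and the carousel hasn't moved, so I'm handing in.

```bash
python3 -c "
from cell import env
env.sign_off(); o=env.get_obs(); print(o['time_s'],o['tool_pos'],o['force'])"
```

```text
the job is handed in; nothing more can be done
the job is handed in; nothing more can be done
```

I turned the carousel about 53° clockwise by pushing the plain sleeve's ball with the closed fingertips. I then pressed the plunger button all the way down and handed the job in at about 11 s, still holding it. The sign-off gives no verdict.

- **Alignment:** before pressing, the carousel read 0.6°, 0.9° and 1.4° off across the top and wrist cameras. That puts the bore about 0.5–1.1 mm from the plug, inside the 3.5 mm limit. The bearing ball had not moved after the press.
- **Press:** the fingertips stood at a height of 0.164 m, which is about 27.6 of the 28 mm. The upward force was steady at about 13 N, more than the spring's 6.5 N, so the plunger is at its stop. The side picture shows the plug in the bore.
- **Side load:** there was also a sideways force of about 4 N at the fingertip, which I did not explain or correct.
- **Loose things:** no move went near them. At the end the network found only the weight, about 3 px from its first reading, which I took as noise. The test block and specimen were not reliably found in that last side picture, so their positions rest on the earlier views.
- **Disagreements:** the wrist camera placed everything about 2 mm from the top camera, which is within the stated calibration. The dark-spot search for the button in the top picture was off, so I used the depth reading and the fixture's dimensions instead.

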